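# Find the loose panel of the secret-compartment box and push it open

## Robot

A 6-joint arm with a two-finger parallel gripper is mounted at the origin on the work surface. World frame = base frame: x ahead of the robot, y to its left, z up, the work surface at z = 0. Lengths are in mm, angles in degrees, forces in N, time in s.
With the tool pointing down it reaches from about 350 to 875 mm from the base axis. Payload 4.2 kg.
Tool frame: the origin (TCP) lies at the very end of the fingers, on their centre line; the grasp point (between the pads) lies 19 mm behind it; z points along the fingers, y is the direction in which the jaws open and shut (so a half turn about z gives the same grasp; the last joint's range is limited). The gripper opens to 85 mm and grips with 20 to 120 N. Pads are 22 mm wide; open, the fingers measure 114 mm over their backs; the gripper's body (76 mm by 85 mm) begins 54 mm behind the grasp point. The pads swing forward as they close: fully open they stand 13 mm farther back than shut.
Start: joints at [-52.62, 22.042, 0.453, 0, -68.411, -14.817], TCP at [239.826, -577.133, 231.312] pointing down, gripper open.
Joint ranges: [-179.83, 179.83], [-69.29, 118.12], [-61.27, 80.66], [-181.25, 117.63], [-171.15, -9.14], [-177.46, 177.46]. Speed limits (degrees/s): [159.86, 159.86, 180, 180, 180, 180].

## Interface

Orientations are given as [roll, pitch, yaw] about the fixed x, y, z axes, in that order (R = Rz(yaw) Ry(pitch) Rx(roll)).
In Python, from bench import bot gives the robot as it stands.
- The arm moves only by the shell command python3 -m crank 'ROWS' [FORCE]. ROWS is JSON, a list of rows, each a list of 5 numbers: the shift along the tool's x, y, z in mm, then the turn about the tool's z in rad, then the opening, from 0 (shut) to 1 (fully open). In form: [[dx, dy, dz, roll, fingers], ...]. A call has 1 to 8 rows; each row shifts and turns the commanded pose from where the row before left it, along the tool's axes as they then stand; what a row does not reach is not made up. A row lasts 1/8 s, in which the tool goes at most 62.5 mm and 10.7 degrees, less where a joint would pass 70% of its speed; a pose out of reach is approached as far as the arm can. A call with a gripper value outside its range is refused whole. The fingers move at their own pace and stop on an object; FORCE is the grip in N (left out, the last holds). Time passes only in rows, so rows that do not move let the fingers close. It gives the time, the measured TCP pose, the force and the opening at its end, in the units of the state.
- bot.read_state(): the state, without advancing time (a new reading comes with each control period).
- bot.read_camera(name): name is "side" or "top"; returns a dict with "img" (384x512x3 uint8, red, green, blue), "range_z" (384x512 float32, mm along the optical axis (not along the pixel's ray), 0 where there is no reading), "K" (3x3 intrinsics, pixels), "R" (3x3) and "t" (3): a world point X has camera coordinates R X + t. Camera axes: x right, y down, z forward; pixel columns grow to the right and rows downward; lengths in mm; the calibration is good to about 2 mm. A picture is of the moment at which its call begins.
- bot.close_job(): hands the job in, once; it reports no verdict.
The state is a dict: "clock": time; "joint_pos": joint angles; "joint_velocities": joint speeds; "tau": joint torques, N m; "tool_pos": TCP position; "orientation": TCP orientation; "contact_force": force on the tool from outside, world axes, zero at the start; "moment": the same for the moment, N m; "opening": finger opening in mm.
Only numpy, scipy, OpenCV 4.12 (cv2) and the standard library are available. Lean on these libraries where they do the work, as an engineer would, in place of code of your own. Each camera call takes 0.05 s, during which the arm holds its last target. There are 200 camera calls.

## Task

The wooden box on the bench has four identical top panels; one of them is a secret hatch. Press the panels one by one on their round marks to find the one that rocks, then push that marked end down into the box until the hatch stops wide open, and leave it standing open. Only press and push with the fingertips: do not lift or shift anything else on the bench.

Things in the scene. Friction and masses are not known exactly. Their poses are not given: they have to be found in the camera images.
- box: Pale plywood box fixed to the bench, 121 (x) by 295 (y) by 75 mm high, walls 10. Origin: centre of underside; -x is its near side, towards the robot, turned up to 20 degrees. Its top: four identical pale panels in a row along y, each 95 (x) by 65 (y) by 6 mm, flush, 3 mm gaps. Hollow to 69 mm below the top; 3 mm inner walls end 15 mm below it. One panel is free, a different one each time; three are blocked.
- panel_a (a joint): Tilt of panel a (the leftmost, +y), rad: 0 shut; grows as the near, marked end sinks; never negative; stop at 0.75. Its rod runs along y at box x = 22.5 mm, 7.6 mm below the top. Blocked: gives under 3 mm at the mark. Free: friction of about 2 N at the mark, no spring, balanced, stays where left; a fingertip going straight down at the mark reaches the stop 30 to 45 mm below the box top.
- mark_a (a point): Centre of the round dark wooden inlay, 20 mm across and flush, on top of panel a: the place to press, 45 mm from the rod towards the near end; at box (-22.5, 102, 75) mm when shut. It moves with the panel.
- panel_b (a joint): Tilt of panel b (second from the left), rad: 0 shut; grows as the near, marked end sinks; never negative; stop at 0.75. Its rod runs along y at box x = 22.5 mm, 7.6 mm below the top. Blocked: gives under 3 mm at the mark. Free: friction of about 2 N at the mark, no spring, balanced, stays where left; a fingertip going straight down at the mark reaches the stop 30 to 45 mm below the box top.
- mark_b (a point): Centre of the round dark wooden inlay, 20 mm across and flush, on top of panel b: the place to press, 45 mm from the rod towards the near end; at box (-22.5, 34, 75) mm when shut. It moves with the panel.
- panel_c (a joint): Tilt of panel c (third from the left), rad: 0 shut; grows as the near, marked end sinks; never negative; stop at 0.75. Its rod runs along y at box x = 22.5 mm, 7.6 mm below the top. Blocked: gives under 3 mm at the mark. Free: friction of about 2 N at the mark, no spring, balanced, stays where left; a fingertip going straight down at the mark reaches the stop 30 to 45 mm below the box top.
- mark_c (a point): Centre of the round dark wooden inlay, 20 mm across and flush, on top of panel c: the place to press, 45 mm from the rod towards the near end; at box (-22.5, -34, 75) mm when shut. It moves with the panel.
- panel_d (a joint): Tilt of panel d (the rightmost, -y), rad: 0 shut; grows as the near, marked end sinks; never negative; stop at 0.75. Its rod runs along y at box x = 22.5 mm, 7.6 mm below the top. Blocked: gives under 3 mm at the mark. Free: friction of about 2 N at the mark, no spring, balanced, stays where left; a fingertip going straight down at the mark reaches the stop 30 to 45 mm below the box top.
- mark_d (a point): Centre of the round dark wooden inlay, 20 mm across and flush, on top of panel d: the place to press, 45 mm from the rod towards the near end; at box (-22.5, -102, 75) mm when shut. It moves with the panel.
- glue: White glue bottle with orange cap, 56 mm across, 150 mm high, standing beyond the box. Origin: centre of its underside. Bystander.
- jar: Glass jar with steel lid, 60 mm across, 65 mm high, left of the box. Origin: centre of its underside. Bystander.
- tape: Cardboard-brown roll of tape lying flat, 104 mm across, hole 76 mm, 24 mm high, right of the box. Origin: centre of its underside. Bystander.
- ornament: Flat wooden disc ornament, 70 mm across, 8 mm thick, lying on the bench in front of the box. Origin: centre of its underside. Bystander.

How it is judged (in metres and radians):
On the way:
1. one panel gives under a press and starts to tip (value of joint any of panel_a, panel_b, panel_c, panel_d above 0.15 rad).
At the end, for the whole second after the job is handed in: One panel stands open at rest, tilted more than 0.55 rad (its stop is at 0.75), the other three are within 0.12 rad of shut, and no bystander is more than 30 mm from where it was (((value of joint panel_a above 0.55 rad and velocity of joint panel_a between -0.05 and 0.05 rad/s and value of joint each of panel_b, panel_c, panel_d below 0.12 rad) or (value of joint panel_b above 0.55 rad and velocity of joint panel_b between -0.05 and 0.05 rad/s and value of joint each of panel_a, panel_c, panel_d below 0.12 rad) or (value of joint panel_c above 0.55 rad and velocity of joint panel_c between -0.05 and 0.05 rad/s and value of joint each of panel_a, panel_b, panel_d below 0.12 rad) or (value of joint panel_d above 0.55 rad and velocity of joint panel_d between -0.05 and 0.05 rad/s and value of joint each of panel_a, panel_b, panel_c below 0.12 rad)) and distance of each of glue, jar, tape, ornament from where it was at the start of the episode below 0.03 m); the robot touches nothing.
It fails at once if a bystander is lifted, carried or shifted (more than 30 mm) (distance of any of glue, jar, tape, ornament from where it was at the start of the episode above 0.03 m).
It also fails if it takes over 48 s, if anything falls off the work surface, if the arm or the gripper's body presses on something with over 40 N, if the wrist force passes 120 N, or if a joint passes its speed limit or range.

## Working session

There is one attempt and no reset: what is moved stays moved. The work goes in short steps, Python scripts to look and compute and a shell command to move; the robot and the scene stay as the last step left them, time stands still between calls to the robot, and variables do not carry over. Pictures are saved under pics/ and viewed, about 8 in all and at most 12, crops included, and the job is handed in when it is done.

```bash
mkdir -p pics
python3 - <<'E'
from bench import bot
import cv2,numpy as np
s=bot.read_state();print({k:np.round(v,2).tolist() for k,v in s.items()})
for n in("top","side"):
    c=bot.read_camera(n);cv2.imwrite(f"pics/{n}0.png",c["img"][:,:,::-1]);np.savez(f"{n}0.npz",**c)
    print(n,c["K"].round(1).tolist(),(-c["R"].T@c["t"]).round(0),c["R"].round(2).tolist())
E
```

```text
{'clock': 0.0, 'joint_pos': [-52.62, 22.09, 0.38, -0.03, -68.41, -14.82], 'joint_velocities': [0.02, -0.06, -0.04, 0.03, 0.0, -0.01], 'tau': [0.0, -39.23, 18.84, 4.19, -0.0, 0.0], 'tool_pos': [239.59, -576.63, 230.24], 'orientation': [179.88, -0.0, -157.45], 'contact_force': [-0.13, -0.23, -1.19], 'moment': [-0.01, 0.02, 0.03], 'opening': 85.1}
top [[433.0, 0.0, 251.6], [0.0, 433.0, 196.8], [0.0, 0.0, 1.0]] [ 486.   15. 1022.] [[-0.01, -1.0, -0.02], [-1.0, 0.01, -0.09], [0.09, 0.01, -1.0]]
side [[409.4, 0.0, 255.0], [0.0, 409.4, 187.6], [0.0, 0.0, 1.0]] [441. 784. 515.] [[-0.98, -0.17, -0.02], [-0.06, 0.47, -0.88], [0.16, -0.87, -0.47]]
```

View pics/top0.png

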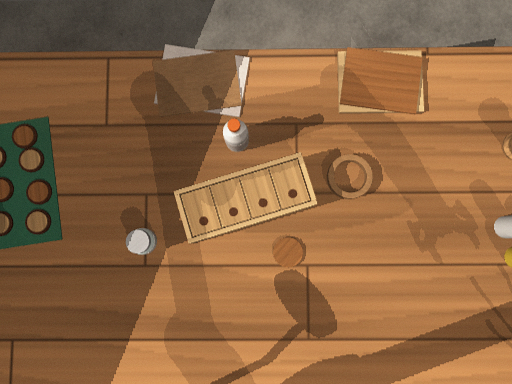

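The top view shows the box near pixel (245,198). Its marks are near (204,221), (233,212), (263,203) and (292,194). The jar is at (141,241), the tape at (350,176), the ornament at (288,250) and the glue at (235,135).

```bash
cat > h.py <<'E'
import numpy as np,cv2
def ray(c,uv,z):
    d=c["R"].T@np.linalg.inv(c["K"])@np.array([*uv,1.]);o=-c["R"].T@c["t"]
    return o+d*(z-o[2])/d[2]
E
python3 - <<'E'
from h import *
c=np.load("top0.npz");g=cv2.cvtColor(c["img"],cv2.COLOR_RGB2GRAY)
P=[]
for u,v in[(204,221),(233,212),(263,203),(292,194)]:
    w=g[v-7:v+8,u-7:u+8].astype(float);m=(w<0.6*np.median(w)).astype(np.uint8)
    n,l,st,ce=cv2.connectedComponentsWithStats(m);i=1+np.argmax(st[1:,4])
    p=ray(c,ce[i]+[u-7,v-7],75);P.append(p);print(st[i,4],ce[i]+[u-7,v-7],p.round(1),c["range_z"][v,u])
P=np.array(P);d=P[0]-P[3];yaw=np.degrees(np.arctan2(-d[0],d[1]));print("pitch",np.linalg.norm(d)/3,"yaw",yaw)
t=np.array([239.8,-577.1])
# tool axes: tool yaw -157.45, roll 180
a=np.radians(-157.45);X=np.array([np.cos(a),np.sin(a)]);Y=np.array([np.sin(a),-np.cos(a)])
for p in P:
    e=p[:2]-t;print("tool dx,dy",(e@X).round(1),(e@Y).round(1))
for n,uv,z in[("jar",(141,241),65),("tape",(350,176),24),("orn",(288,250),8),("glue",(235,124),150)]:print(n,ray(c,uv,z).round())
E
```

```text
58 [203.13793103 220.5       ] [525.  135.4  75. ] 949.48334
58 [233.         211.44827586] [544.4  70.   75. ] 948.45465
57 [262.56140351 202.33333333] [564.    5.1  75. ] 947.3738
58 [292.36206897 193.17241379] [583.7 -60.5  75. ] 951.3652
pitch 68.17470747285036 yaw 16.679066509314758
tool dx,dy -536.7 548.7
tool dx,dy -529.5 480.8
tool dx,dy -522.7 413.3
tool dx,dy -515.8 345.2
jar [481. 274.  65.]
tape [ 628. -199.   24.]
orn [458. -54.   8.]
glue [720.  61. 150.]
```

```bash
python3 -m crank '[[-43,29,0,0,0],[-43,29,0,0,0],[-43,29,0,0,0],[-43,29,0,0,0],[-43,29,0,0,0],[-43,29,0,0,0],[-43,29,0,0,0],[-43,29,0,0,0]]' 20; python3 -m crank '[[-43,29,0,0,0],[-43,29,0,0,0],[-43,28,0,0,0],[-43,27,0,0,0],[0,0,40,0.102,0],[0,0,40,0,0],[0,0,30,0,0],[0,0,0,0,0]]'
```

```text
clock: 1.1
tool_pos: [469.0, -229.3, 231.0]
orientation: [180.0, -0.0, -157.4]
contact_force: [0.2, -0.2, -0.4]
opening: 0.3
clock: 2.1
tool_pos: [581.9, -60.7, 118.5]
orientation: [179.9, -0.4, -163.3]
contact_force: [-1.2, -0.7, 0.4]
opening: 0.3
```

Run:
```python
from bench import bot
import cv2,numpy as np
a=[cv2.resize(bot.read_camera(n)["img"][y:y+150,x:x+200,::-1],(400,300)) for n,x,y in(("side",150,100),("top",150,120))]
cv2.imwrite("pics/d.png",np.hstack(a));print(bot.read_state()["tool_pos"])
```

```text
[584.58460815 -60.66065483 122.04604431]
```

View pics/d.png

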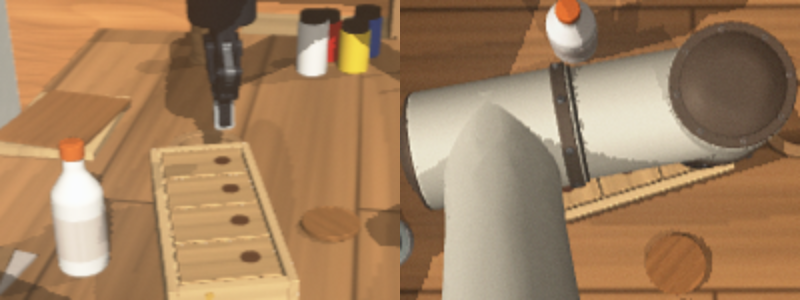

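The crop shows the shut fingers directly above mark d (223,160), clear of everything else. Pressing.

```bash
python3 -m crank '[[0,0,18,0,0],[0,0,18,0,0],[0,0,4,0,0],[0,0,3,0,0],[0,0,3,0,0],[0,0,2,0,0],[0,0,2,0,0],[0,0,0,0,0]]'
```

```text
clock: 3.2
tool_pos: [584.4, -60.6, 74.4]
orientation: [-179.9, 0.1, -163.2]
contact_force: [-4.6, 1.3, 13.7]
opening: 0.3
```

```bash
python3 -m crank '[[0,0,2,0,0],[0,0,2,0,0],[0,0,0,0,0]]'; python3 -m crank '[[0,0,-20,0,0],[0,0,-15,0,0],[0,34,0,0,0],[0,34,0,0,0],[0,0,15,0,0],[0,0,0,0,0]]'
```

```text
clock: 3.58
tool_pos: [584.5, -60.6, 74.2]
orientation: [-179.9, 0.1, -163.1]
contact_force: [-12.0, 3.0, 32.7]
opening: 0.2
clock: 4.32
tool_pos: [563.4, 4.2, 85.8]
orientation: [180.0, -0.2, -163.3]
contact_force: [0.6, -0.2, 0.8]
opening: 0.2
```

d is blocked: 33 N at z = 74. Now c.

```bash
python3 -m crank '[[0,0,7,0,0],[0,0,3,0,0],[0,0,3,0,0],[0,0,3,0,0],[0,0,2,0,0],[0,0,2,0,0],[0,0,0,0,0]]'
```

```text
clock: 5.2
tool_pos: [564.5, 3.9, 74.1]
orientation: [-179.9, 0.1, -163.1]
contact_force: [-14.5, 1.6, 36.8]
opening: 0.3
```

c is blocked too (37 N at z = 74). Next b.

```bash
python3 -m crank '[[0,0,-20,0,0],[0,0,-15,0,0],[0,34,0,0,0],[0,34,0,0,0],[0,0,15,0,0],[0,0,0,0,0]]'; python3 -m crank '[[0,0,7,0,0],[0,0,3,0,0],[0,0,3,0,0],[0,0,3,0,0],[0,0,2,0,0],[0,0,2,0,0],[0,0,0,0,0]]'
```

```text
clock: 5.95
tool_pos: [543.8, 69.1, 85.7]
orientation: [-180.0, -0.2, -163.3]
contact_force: [0.5, -0.8, 0.3]
opening: 0.3
clock: 6.82
tool_pos: [544.8, 69.7, 67.1]
orientation: [180.0, 0.0, -163.3]
contact_force: [-1.2, -1.1, -0.0]
opening: -0.2
```

b is free: z = 67 with no force. Pushing on to the stop.

```bash
python3 -m crank '[[0,0,5,0,0],[0,0,5,0,0],[0,0,5,0,0],[0,0,4,0,0],[0,0,3,0,0],[0,0,0,0,0]]'
```

```text
clock: 7.58
tool_pos: [544.2, 69.6, 44.6]
orientation: [180.0, -0.1, -163.3]
contact_force: [0.1, -0.5, -1.2]
opening: -0.1
```

```bash
python3 -m crank '[[0,0,3,0,0],[0,0,3,0,0],[0,0,2,0,0],[0,0,0,0,0]]'
```

```text
clock: 8.07
tool_pos: [545.4, 69.7, 42.0]
orientation: [-179.9, 0.1, -163.2]
contact_force: [-10.1, -0.4, 29.7]
opening: 0.0
```

At the stop: 30 N at z = 42, 33 mm below the top. Retreating straight up, then clear to one side to look.

```bash
python3 -m crank '[[0,0,-8,0,0],[0,0,-20,0,0],[0,0,-45,0,0],[0,0,-50,0,0],[0,0,-50,0,0],[0,0,0,0,0]]'; python3 -m crank '[[0,-50,0,0,0],[0,-50,0,0,0],[0,-50,0,0,0],[0,-50,0,0,0],[0,-50,0,0,0],[0,-50,0,0,0],[0,-50,0,0,0],[0,0,0,0,0]]'
python3 - <<'E'
from bench import bot
from h import *
C={n:bot.read_camera(n) for n in("side","top")}
a=[cv2.resize(C[n]["img"][y:y+150,x:x+200,::-1],(400,300)) for n,x,y in(("side",150,100),("top",150,120))]
cv2.imwrite("pics/e.png",np.hstack(a))
# height on each panel's mark end, from side/top depth
c=C["top"];o=np.load("top0.npz");print(bot.read_state()["contact_force"].round(1) if hasattr(bot.read_state()["contact_force"],"round") else "")
d=cv2.absdiff(c["img"],o["img"]).max(2)
print("jar/tape/orn/glue diff",[int(np.median(d[v-10:v+10,u-10:u+10])) for u,v in((141,241),(350,176),(288,250),(235,135))])
s=C["side"];r=s["range_z"]
b=np.radians(16.68);bx=np.array([np.cos(b),np.sin(b)])
for n,m in zip("abcd",[(525,135.4),(544.4,70),(564,5.1),(583.7,-60.5)]):
    out=[]
    for k in(-15,0,15,30,45,60):
        q=np.array([*(np.array(m)+k*bx),75.]);p=c["K"]@(c["R"]@q+c["t"]);u,v=(p[:2]/p[2]).round().astype(int)
        z=c["range_z"][v,u];X=c["R"].T@(np.linalg.inv(c["K"])@[u,v,1]*z-c["t"]);out.append(round(float(X[2]),1))
    print(n,out)
E
```

```text
clock: 8.82
tool_pos: [547.1, 70.4, 214.7]
orientation: [180.0, 0.5, -163.3]
contact_force: [-0.0, 0.2, -0.4]
opening: 0.1
clock: 9.82
tool_pos: [644.9, -268.5, 207.0]
orientation: [179.9, -0.2, -163.5]
contact_force: [-0.5, 1.3, -0.9]
opening: 0.3
[ 0.2  0.5 -0.4]
jar/tape/orn/glue diff [42, 95, 14, 15]
a [73.3, 72.1, 75.8, 75.4, 78.3, 74.5]
b [14.4, 38.5, 49.1, 64.8, 76.3, 1021.8]
c [72.6, 76.5, 77.9, 73.3, 71.8, 75.1]
d [74.6, 74.0, 74.5, 74.9, 72.8, 74.0]
```

View pics/e.png

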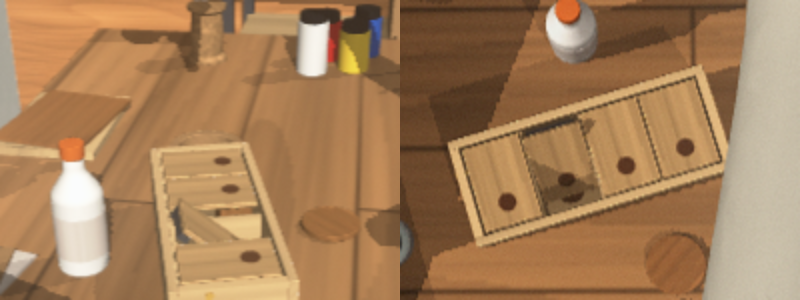

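The pictures show panel b tilted down into the box, at crop (565,165), with the other three flush and the arm clear. Depth along b drops from 76 to 38 mm over 45 mm, about 0.7 rad.

```bash
python3 -c "
from bench import bot
print(bot.close_job())"
```

```text
the job is handed in; nothing more can be done
None
```

The secret hatch is panel b. I pushed it to its stop, left it standing open and handed the job in after about 10 s of robot time. The hand-in gave no verdict.

- **Finding the hatch:** I pressed d, then c, then b. Panels d and c held at about z = 74 mm under 33 N and 37 N, so they are blocked. Panel b sank freely, and I never needed to press panel a.
- **Opening it:** b met its stop at z = 42 mm, 33 mm below the box top, with 30 N on the fingertips.
- **Last checks:** Depth readings put b's tilt at roughly 0.7 rad, and a, c and d flush at about 75 mm. The arm was clear of everything with close to zero contact force.
- **Less certain:** The before/after image difference was small at the glue and ornament. It was larger at the jar (42) and tape (95). The arm hides the tape in that view, and I think the jar difference is changed shadow. I did not measure either position again, but the gripper met no unexpected force and never came down near them.

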